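# Move the weighing queue to the other rack in reverse order

### The arm

A 7-joint arm with a two-finger parallel gripper is mounted at the origin on a cart in front of the work surface, level with it; the furniture and walls round the work are solid. World frame = base frame: x ahead of the robot, y to its left, z up, the work surface at z = 0. Lengths are in m, angles in rad, forces in N, time in s.
With the tool pointing down it reaches from about 0.4 to 0.85 m from the base axis. Payload 10.4 kg.
Tool frame: the origin (TCP) lies at the centre of the arm's flange, where the gripper is bolted on; the fingertips stand 182 mm ahead of it and the grasp point (between the pads) lies r.grasp_offset ahead of it (r.grasp_offset is the distance from the TCP to the grasp point, in m); z points along the fingers, y is the line along which they close (so a half turn about z gives the same grasp; the last joint's range is limited). The gripper opens to 87 mm and grips with 3 to 60 N. Pads are 19 mm wide; open, the fingers measure 117 mm over their backs; the gripper's body (75 mm by 190 mm) begins 51 mm behind the grasp point.
Start: joints at [-1.128, 0.332, -0.065, 1.46, 0.022, 1.35, -0.088], TCP at [0.281, 0.558, 0.405] pointing down, gripper open.
Joint ranges: [-2.6, 2.6], [-0.5, 2.12], [-1.47, 1.34], [0.16, 2.42], [-1.27, 4.41], [0.06, 2.06], [-2.6, 2.6]. Speed limits (rad/s): [2.22, 2.22, 2.79, 2.79, 3.14, 3.14, 3.14].

### API

Orientations are given as a unit quaternion [x, y, z, w].
In Python, from bench import status, vision, job, spotter, r gives the robot as it stands. The module is installed in compiled form; this text tells all that it offers.
- The arm moves only by the tool play_rows, never from a script. Its argument "series" is a list of rows, each a list of 6 numbers: the shift along the tool's x, y, z each as a share of 150 mm, from -1 to 1, then the turn, a rotation vector about the tool's x, y, z each as a share of 30 degrees, from -1 to 1. In form: [[x, y, z, ax, ay, az], ...]. A call has 1 to 5 rows; each row is the pose to reach, as a shift and turn from the pose commanded when the call began, along the tool's axes at that moment; what a row does not reach only later rows make up. A row lasts 1/10 s, in which the tool goes at most 50 mm and 8.59 degrees, less where a joint would pass 70% of its speed; a pose out of reach is approached as far as the arm can. A call with a number of a shift or a turn outside -1 to 1 is refused whole. A call with a gripper value outside its range is refused whole. "fingers" is the opening, from -1 (shut) to 1 (fully open), set as the call begins (left out, the last holds). The fingers move at their own pace and stop on an object; "squeeze" is the grip in N (left out, the last holds). Time passes only in rows, so rows that repeat a pose let the fingers close. It gives the time, the measured TCP pose, the force, the opening and the grip force at its end, in the units of the state.
- status.read_state(): the state, without advancing time (a new reading comes with each control period).
- vision.camera(name): name is "scene" or "top" or "wrist"; returns the picture (480x640x3 uint8, blue, green, red); there is no depth.
- vision.calibration(name): a dict with "fx", "fy", "cx", "cy" (pixels), "rvec" (rotation vector, rad) and "tvec" (3), from world to camera coordinates, as OpenCV has them; the wrist camera has in their place "T_tool_cam" (4x4, takes a point from camera to tool coordinates, whose origin is the TCP and whose axes are the flange's). Camera axes: x right, y down, z forward; pixel columns grow to the right and rows downward; lengths in m; the calibration is good to about 2 mm. A picture is of the moment at which its call begins: read the wrist's pose just before it. calibration takes no time and is no camera call.
- job.close_job(): hands the job in; it is judged then, once.
Trained networks look in the newest picture that a camera, given by its name, has taken for a name from the list of things; names that differ only in an ending like _2 or _b are one class to them, and where a whole thing is asked for, a point or a joint stands for the part that bears it (a point fixed in the world has none). Each returns a list of dicts, best first, with "conf" (0 to 1); they miss things now and then, are a little off and sometimes report something else, mostly with a low value. They report only what shows in the picture. A call takes as long as a camera call.
- spotter.boxes_of(camera, name): "point" ([x, y, z] in m, in world coordinates, good to about 4 mm: the middle of the surface that is visible of it).
- spotter.regions_of(camera, name): "pixels" (480x640 bool, what is visible of it).
The state is a dict: "time": time; "joint_positions": joint angles; "joint_vel": joint speeds; "joint_torque": joint torques, N m; "ee_pos": TCP position; "eef_rot": TCP orientation; "ft_force": force on the tool from outside, world axes, zero at the start; "torque": the same for the moment, N m; "width": finger opening in m; "grip_force": force on a finger pad.
Only numpy, scipy, OpenCV 4.12 (cv2) and the standard library are available. Lean on these libraries where they do the work, as an engineer would, in place of code of your own. Each camera call takes 0.05 s, during which the arm holds its last target. There are 200 camera calls.

### The job

Move the four test pieces (vial, brass weight, cork stopper and steel block) from the loaded rack to the empty rack, one to each bay and in the reverse order: the piece that stood nearest the wire handle of its rack goes to the bay farthest from the handle of the other rack, the second to the second-farthest, and so on. Stand each upright on the middle of the rubber pad of its bay.

Things in the scene. Friction and masses are not known exactly. Their poses are not given: they have to be found in the camera images.
- full_rack: Loaded rack: fixed aluminium, 70x316 mm, plate 10 thick, long sides open, four bays with black rubber pads (tops 13 mm up). Nearer or farther rack. Origin: underside (bench height), below mid-row; y along the row, x across, away from the robot. Bay centres y = +-0.035, +-0.105 m at x = 0; 4 mm ribs between, tops 19 mm up. Wire handle (44 mm wide, 46 mm high) at y = +0.158, the robot's left end.
- empty_rack: Empty rack: fixed, just like the loaded one (70x316 mm), its four rubber pads (44x44 mm, tops 13 mm above the rack's origin) bare at the start. Origin: underside (bench height), below mid-row; y along the row, x across, away from the robot. Bay centres y = +-0.035, +-0.105 m at x = 0; 4 mm ribs between, tops 19 mm up. Wire handle (44 mm wide, 46 mm high) at y = +0.158, the robot's left end.
- vial: Small white glass vial with a white ribbed screw cap, 22 mm across, 58 mm tall, about 30 g, standing loose in the loaded rack (a similar vial with a dark cap on the bench is no part of the job). Origin: centre of its underside; z up its axis. (Mind the fixed lever press left of the racks: x 0.41 to 0.59, y 0.12 to 0.24 m, 0.2 m high, its lever 0.37 m.)
- weight: Brass check weight with a knob on top, 29 mm across its cylindrical lower body, 40 mm tall, about 160 g, loose in the loaded rack (a smaller weight on the bench is no part of the job). Can be gripped round the lower body. Origin: centre of its underside; z up its axis.
- cork: Cylindrical natural cork stopper, 25 mm across, 38 mm tall, about 15 g, standing loose in the loaded rack. Origin: centre of its underside; z up its axis.
- block: Ground steel test block, 32 mm (its x) by 40 mm (its y) by 20 mm tall, about 110 g, lying loose in the loaded rack, its y within about 0.15 rad of the row's direction. Origin: centre of its underside; z up.
- pad_vial: Black rubber pad, 44x44x3 mm, fixed in the bay of the loaded rack where the vial stands at the start; it stays there and so marks that place afterwards. Origin: centre of its underside, 10 mm above the bench; x and y axes parallel to the rack's.
- pad_weight: Black rubber pad, 44x44x3 mm, fixed in the bay of the loaded rack where the brass weight stands at the start; it stays there and so marks that place afterwards. Origin: centre of its underside, 10 mm above the bench; x and y axes parallel to the rack's.
- pad_cork: Black rubber pad, 44x44x3 mm, fixed in the bay of the loaded rack where the cork stopper stands at the start; it stays there and so marks that place afterwards. Origin: centre of its underside, 10 mm above the bench; x and y axes parallel to the rack's.
- pad_block: Black rubber pad, 44x44x3 mm, fixed in the bay of the loaded rack where the steel block stands at the start; it stays there and so marks that place afterwards. Origin: centre of its underside, 10 mm above the bench; x and y axes parallel to the rack's.

How it is judged:
At the end, for the whole second after the job is handed in: Each of the four pieces stands released, at rest and upright (within 0.12 rad) on the empty rack's pad (height within 4 mm), within 12 mm along and across of the centre of the bay that mirrors its starting bay (starting bay at y in the loaded rack, final bay at -y in the empty rack) (((y of pad_vial in the frame of full_rack between 0.085 and 0.125 m and y of vial in the frame of empty_rack between -0.117 and -0.093 m) or (y of pad_vial in the frame of full_rack between 0.015 and 0.055 m and y of vial in the frame of empty_rack between -0.047 and -0.023 m) or (y of pad_vial in the frame of full_rack between -0.055 and -0.015 m and y of vial in the frame of empty_rack between 0.023 and 0.047 m) or (y of pad_vial in the frame of full_rack between -0.125 and -0.085 m and y of vial in the frame of empty_rack between 0.093 and 0.117 m)) and x of vial in the frame of empty_rack between -0.012 and 0.012 m and z of vial in the frame of empty_rack between 0.009 and 0.017 m and angle between each of vial, weight, cork, block's own z axis and vertical below 0.12 rad and linear speed of each of vial, weight, cork, block below 0.02 m/s and angular speed of each of vial, weight, cork, block below 0.2 rad/s and ((y of pad_weight in the frame of full_rack between 0.085 and 0.125 m and y of weight in the frame of empty_rack between -0.117 and -0.093 m) or (y of pad_weight in the frame of full_rack between 0.015 and 0.055 m and y of weight in the frame of empty_rack between -0.047 and -0.023 m) or (y of pad_weight in the frame of full_rack between -0.055 and -0.015 m and y of weight in the frame of empty_rack between 0.023 and 0.047 m) or (y of pad_weight in the frame of full_rack between -0.125 and -0.085 m and y of weight in the frame of empty_rack between 0.093 and 0.117 m)) and x of weight in the frame of empty_rack between -0.012 and 0.012 m and z of weight in the frame of empty_rack between 0.009 and 0.017 m and ((y of pad_cork in the frame of full_rack between 0.085 and 0.125 m and y of cork in the frame of empty_rack between -0.117 and -0.093 m) or (y of pad_cork in the frame of full_rack between 0.015 and 0.055 m and y of cork in the frame of empty_rack between -0.047 and -0.023 m) or (y of pad_cork in the frame of full_rack between -0.055 and -0.015 m and y of cork in the frame of empty_rack between 0.023 and 0.047 m) or (y of pad_cork in the frame of full_rack between -0.125 and -0.085 m and y of cork in the frame of empty_rack between 0.093 and 0.117 m)) and x of cork in the frame of empty_rack between -0.012 and 0.012 m and z of cork in the frame of empty_rack between 0.009 and 0.017 m and ((y of pad_block in the frame of full_rack between 0.085 and 0.125 m and y of block in the frame of empty_rack between -0.117 and -0.093 m) or (y of pad_block in the frame of full_rack between 0.015 and 0.055 m and y of block in the frame of empty_rack between -0.047 and -0.023 m) or (y of pad_block in the frame of full_rack between -0.055 and -0.015 m and y of block in the frame of empty_rack between 0.023 and 0.047 m) or (y of pad_block in the frame of full_rack between -0.125 and -0.085 m and y of block in the frame of empty_rack between 0.093 and 0.117 m)) and x of block in the frame of empty_rack between -0.012 and 0.012 m and z of block in the frame of empty_rack between 0.009 and 0.017 m); the robot touches nothing.
It also fails if it takes over 102 s, if anything falls off the work surface, if the arm or the gripper's body presses on something with over 40 N, if the wrist force passes 120 N, or if a joint passes its speed limit or range.

## Working session

There is one attempt and no reset: what is moved stays moved. The work goes in short steps, Python scripts to look and compute and a tool call to move; the robot and the scene stay as the last step left them, time stands still between calls to the robot, and variables do not carry over. Pictures are saved under pics/ and viewed, at most 14 in all, crops included, and the job is handed in when it is done.

Besides the shell and the picture viewer there is one more tool, called by a JSON object that holds its "method" and its "body". play_rows: Moves the arm, as the interface text tells. Shift numbers are shares of 150 mm and turn numbers shares of 30 degrees, none past 1 either way. Its arguments: {"type":"object","properties":{"series":{"type":"array","items":{"type":"array","items":{"type":"number"}}},"fingers":{"type":"number"},"squeeze":{"type":"number"}},"required":["series"]}

```bash
mkdir -p pics
python3 - <<'E'
from bench import status, vision, job, spotter, r
import cv2, numpy as np
s=status.read_state(); print(s['time'],s['ee_pos'],s['eef_rot'],s['width'],r.grasp_offset)
for c in ['top','scene']:
    im=vision.camera(c); cv2.imwrite(f'pics/{c}0.png',im)
    for n in ['full_rack','empty_rack','vial','weight','cork','block']:
        print(c,n,[(np.round(d['point'],3).tolist(),round(d['conf'],2)) for d in spotter.boxes_of(c,n)[:3]])
E
```

```text
0.0 [0.28065273 0.55831648 0.40395486] [ 2.30785468e-01  9.73004418e-01 -6.74618490e-04 -1.20391692e-04] 0.08724808961254786 0.1635
top full_rack [([0.452, -0.106, 0.01], 0.64)]
top empty_rack [([0.628, -0.13, 0.014], 0.79)]
top vial [([0.46, -0.015, 0.065], 0.52), ([0.45, -0.104, 0.01], 0.31)]
top weight [([0.45, -0.086, 0.035], 0.54)]
top cork [([0.441, -0.222, 0.054], 0.56)]
top block [([0.459, -0.085, 0.012], 0.34)]
scene full_rack [([0.435, -0.135, 0.011], 0.79)]
scene empty_rack []
scene vial [([0.455, -0.014, 0.048], 0.97)]
scene weight [([0.449, -0.092, 0.036], 0.88)]
scene cork [([0.435, -0.228, 0.042], 0.62)]
scene block [([0.441, -0.157, 0.03], 0.77)]
```

View pics/top0.png

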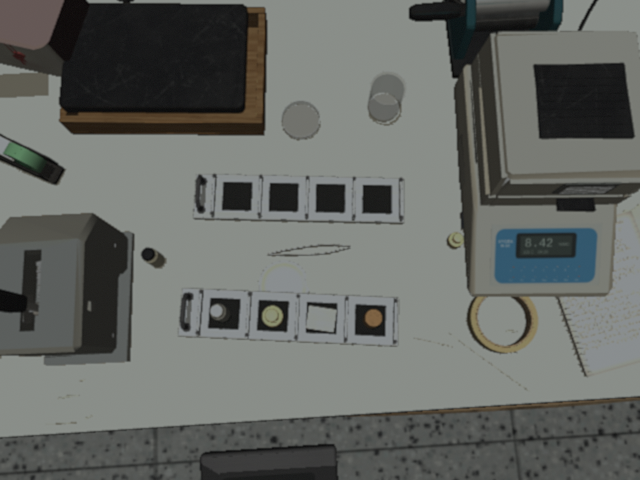

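View pics/scene0.png

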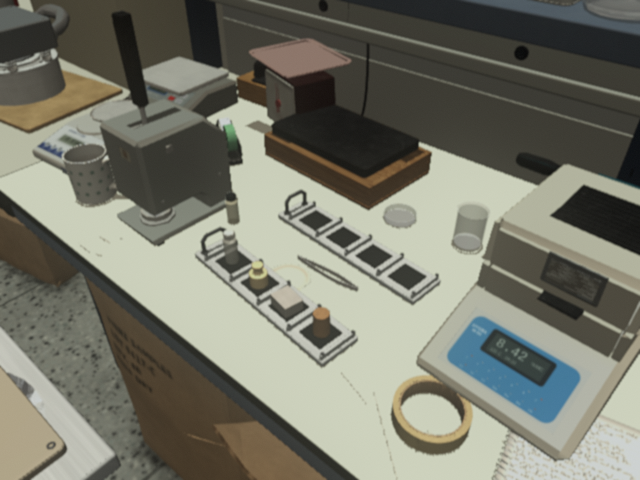

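Top picture: the loaded rack is the nearer one. From its handle (187,312) the order is vial (217,312), weight (271,316), block (320,319), cork (373,317). The bare pads are at (237,196), (284,197), (330,198) and (377,199), with the handle at (200,194). The press and lever are at the left (40,290).

```bash
cat > h.py <<'E'
from bench import status, vision, job, spotter, r
import cv2, numpy as np
from scipy.spatial.transform import Rotation as R
def cam(c):
    k=vision.calibration(c); K=np.array([[k['fx'],0,k['cx']],[0,k['fy'],k['cy']],[0,0,1]])
    if 'rvec' in k: 
        M=cv2.Rodrigues(np.array(k['rvec'],float))[0]; return K,M,np.array(k['tvec'],float).ravel()
    s=status.read_state(); T=np.eye(4); T[:3,:3]=R.from_quat(s['eef_rot']).as_matrix(); T[:3,3]=s['ee_pos']
    W=np.linalg.inv(T@np.array(k['T_tool_cam'])); return K,W[:3,:3],W[:3,3]
def onplane(C,uv,z):
    K,M,t=C; d=M.T@np.linalg.inv(K)@np.array([*uv,1.]); o=-M.T@t
    return o+d*(z-o[2])/d[2]
def proj(C,p):
    K,M,t=C; q=K@(M@np.array(p)+t); return q[:2]/q[2]
def delta(p,yaw=None):
    "shift (units) for TCP to p in tool axes; turn about z for tool y azimuth=yaw"
    s=status.read_state(); Rm=R.from_quat(s['eef_rot']).as_matrix()
    d=Rm.T@(np.array(p)-s['ee_pos'])/0.15
    az=np.arctan2(Rm[1,1],Rm[0,1]); return np.round(d,3),np.degrees(az)
E
python3 - <<'E'
from h import *
im=cv2.imread('pics/top0.png'); C=cam('top'); print('campos',-C[1].T@C[2], C[0][0,0])
g=im.max(2)
n,l,st,ce=cv2.connectedComponentsWithStats((g<75).astype(np.uint8))
for i in range(1,n):
    if 150<st[i,4]<1500 and 180<ce[i][0]<410 and 170<ce[i][1]<345:
        m=(l==i).astype(np.uint8); c=cv2.findContours(m,0,2)[0][0]; rr=cv2.minAreaRect(c)
        print(np.round(ce[i],1),st[i],np.round(onplane(C,rr[0],0.013),4),np.round(rr[1],1),round(rr[2],1))
for n,z in [('vial',.071),('weight',.053),('block',.033),('cork',.051)]:
    for d in spotter.regions_of('top',n)[:2]:
        v,u=np.nonzero(d['pixels']); rr=cv2.minAreaRect(np.c_[u,v].astype(np.float32))
        print(n,round(d['conf'],2),len(u),np.round([u.mean(),v.mean()],1),u.min(),u.max(),v.min(),v.max(),np.round(onplane(C,rr[0],z),4),np.round(rr[1],1),round(rr[2],1))
cv2.imwrite('pics/crop0.png',cv2.resize(im[165:355,170:415],None,fx=3.2,fy=3.1,interpolation=cv2.INTER_CUBIC))
E
```

```text
campos [ 0.38799582 -0.14035592  0.88158314] 601.3906325672859
[199.3 192.7] [195 175  12  38 217] [0.6436 0.0178 0.013 ] [10. 37.] 3.9
[236.7 195.7] [222 182  30  29 794] [ 0.6369 -0.0369  0.013 ] [28.7 27.8] 2.6
[283.2 196.8] [269 183  29  29 788] [ 0.6305 -0.106   0.013 ] [28. 28.] 90.0
[330.  197.7] [316 184  29  29 803] [ 0.6246 -0.1761  0.013 ] [28. 28.] 90.0
[376.5 198.7] [363 185  29  29 781] [ 0.6187 -0.2461  0.013 ] [28. 28.] 90.0
[184.7 310.9] [180 293  13  38 229] [0.4692 0.0424 0.013 ] [10.3 37.4] 5.5
[225.7 313.6] [208 298  32  31 705] [ 0.4632 -0.0124  0.013 ] [29.7 30.3] 4.1
[272.9 315.1] [257 300  32  32 521] [ 0.456  -0.0821  0.013 ] [29.6 30.1] 3.6
[368.5 320.8] [355 305  31  31 647] [ 0.441  -0.2206  0.013 ] [29.8 30.1] 2.0
vial 0.61 272 [220.1 312.3] 211 230 304 321 [ 0.4597 -0.0156  0.071 ] [19.8 16.3] 45.0
weight 0.68 383 [272.6 316.7] 262 283 306 328 [ 0.4505 -0.0847  0.053 ] [21.9 20.5] 45.0
weight 0.68 296 [372.2 318.9] 363 382 310 328 [ 0.4394 -0.2203  0.053 ] [17.  19.8] 45.0
block 0.89 685 [320.9 319. ] 306 336 306 332 [ 0.445  -0.1509  0.033 ] [28.7 24. ] 8.1
cork 0.52 297 [372.5 318.7] 363 382 310 328 [ 0.4395 -0.2211  0.051 ] [18. 19.] 90.0
```

View pics/crop0.png

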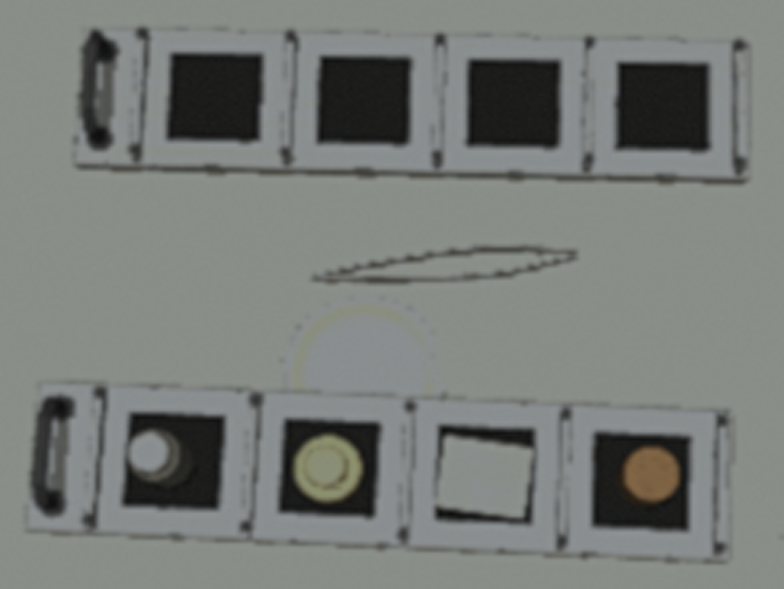

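The crop confirms the order, and all the pads are clear. The vial cap is at about (217.2,310.5), the cork top at (373.4,317.6), the weight at (272,316), and the block is turned slightly.

Run:
```python
from h import *
C=cam('top')
for n,uv,z in [('vial',(217.2,310.5),.071),('knob',(271.6,315.6),.053),('wbody',(272.5,316),.04),('cork',(373.4,317.6),.051)]:
    print(n,np.round(onplane(C,uv,z),4))
cr=[(443,433),(536,446),(529,522),(436,508)]
P=np.array([onplane(C,(170+(u)/3.2,165+(v)/3.1),.033) for u,v in cr])
print(P.mean(0),np.round(np.diff(P[[0,1,2,3,0]],axis=0),4))
k=vision.calibration('wrist'); print(np.round(k['T_tool_cam'],3),k['fx'])
for p in ([.281,.558,.6],[.28,.558,.554]): print(delta(p))
```

```text
vial [ 0.4623 -0.0122  0.071 ]
knob [ 0.4524 -0.0835  0.053 ]
wbody [ 0.4528 -0.0839  0.04  ]
cork [ 0.4413 -0.2225  0.051 ]
[ 0.44508754 -0.15220089  0.033     ] [[-0.0084 -0.0404  0.    ]
 [-0.0337  0.0054  0.    ]
 [ 0.0087  0.04    0.    ]
 [ 0.0334 -0.005   0.    ]]
[[-0.    -0.957 -0.289  0.08 ]
 [ 1.     0.    -0.001 -0.001]
 [ 0.001 -0.289  0.957  0.02 ]
 [ 0.     0.     0.     1.   ]] 398.45204145394615
(array([-0.003, -0.002, -1.301]), np.float64(63.313255695336686))
(array([ 0.003, -0.005, -0.995]), np.float64(63.313255695336686))
```

{"method": "play_rows", "body": {"series": [[0,0,-0.33,0,0,0],[0,0,-0.66,0,0,0],[0,0,-1,0,0,0],[0,0,-1,0,0,0]], "fingers": 1}}

```text
time: 1.3
ee_pos: [0.2805, 0.558, 0.5627]
eef_rot: [0.231, 0.973, 0.006, 0.001]
ft_force: [-1.0, 0.8, 0.8]
width: 0.0871
grip_force: 0.0
```

{"method": "play_rows", "body": {"series": [[-0.23,-0.23,-0.1,0,0,0.25],[-0.46,-0.46,-0.25,0,0,0.5],[-0.69,-0.69,-0.3,0,0,0.75],[-0.95,-0.95,-0.35,0,0,0.95],[-0.95,-0.95,-0.35,0,0,0.95]]}}

```text
time: 1.8
ee_pos: [0.3465, 0.3616, 0.6097]
eef_rot: [0.468, 0.884, 0.002, 0.001]
ft_force: [-0.4, -0.1, 0.6]
width: 0.087
grip_force: 0.0
```

```bash
python3 -c "
from h import *
print(status.read_state()['ee_pos'],delta([.45,-.09,.6]))"
```

```text
[0.34649232 0.36155273 0.60965621] (array([-2.878, -1.12 ,  0.06 ]), np.float64(34.17111152292614))
```

{"method": "play_rows", "body": {"series": [[-0.3,-0.12,0,0,0,0.25],[-0.6,-0.24,0,0,0,0.5],[-0.9,-0.35,0,0,0,0.75],[-1,-0.6,0,0,0,1],[-1,-0.7,0,0,0,1]]}}

```text
time: 2.3
ee_pos: [0.3431, 0.1805, 0.6078]
eef_rot: [0.68, 0.733, 0.001, -0.0]
ft_force: [0.0, 1.0, 0.6]
width: 0.0874
grip_force: 0.0
```

```bash
python3 -c "
from h import *
print(status.read_state()['ee_pos'],delta([.45,-.09,.6]))"
```

```text
[0.34314002 0.18049767 0.60783695] (array([-1.852,  0.575,  0.05 ]), np.float64(4.297999902223805))
```

{"method": "play_rows", "body": {"series": [[-0.32,0.05,0,0,0,0.2],[-0.64,0.15,0,0,0,0.345],[-0.95,0.35,0,0,0,0.345],[-1,0.6,0,0,0,0.345],[-1,0.6,0,0,0,0.345]]}}

```text
time: 2.8
ee_pos: [0.4486, 0.0409, 0.6059]
eef_rot: [0.742, 0.671, -0.001, 0.0]
ft_force: [-0.1, 0.8, -0.8]
width: 0.0865
grip_force: 0.0
```

{"method": "play_rows", "body": {"series": [[-0.3,0.05,0.15,0,0,0],[-0.6,0.1,0.35,0,0,0],[-0.8,0.15,0.6,0,0,0],[-0.8,0.15,0.9,0,0,0],[-0.8,0.15,0.9,0,0,0]]}}

```text
time: 3.3
ee_pos: [0.4548, -0.0794, 0.4672]
eef_rot: [0.741, 0.672, -0.003, -0.003]
ft_force: [-0.2, -0.8, 1.1]
width: 0.0869
grip_force: 0.0
```

Run:
```python
from h import *
print(status.read_state()['ee_pos'],delta([.455,-.09,.45]))
C=cam('wrist'); im=vision.camera('wrist'); cv2.imwrite('pics/w0.png',im)
for n,p in dict(v=(.4623,-.0122,.071),w=(.4525,-.0838,.053),b=(.445,-.152,.033),c=(.4413,-.2225,.051)).items(): print(n,proj(C,p))
```

```text
[ 0.45482914 -0.07942822  0.46719666] (array([-0.07 ,  0.009,  0.115]), np.float64(-5.573140586176524))
v [325.69384799 130.69800951]
w [322.56684386 204.45739022]
b [321.77310866 261.6810106 ]
c [324.46620925 326.82999349]
```

View pics/w0.png

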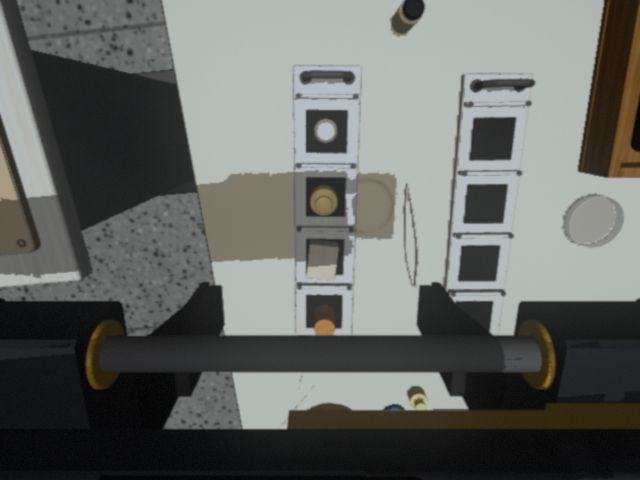

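The wrist picture agrees with the top-camera positions: vial cap (325,130), weight (323,201), block (323,259), cork (324,327), all within about 4 px of the predicted pixels. I'll start with the vial.

```bash
cat >> h.py <<'E'
def g(p):
    "shift for grasp point to reach p; also grasp point now and azimuth"
    s=status.read_state(); Rm=R.from_quat(s['eef_rot']).as_matrix()
    gp=s['ee_pos']+Rm[:,2]*r.grasp_offset
    print('at',np.round(gp,4),'tilt',np.round(R.from_matrix(Rm.T@R.from_euler('xyz',[180,0,np.degrees(np.arctan2(-Rm[0,1],Rm[1,1]))-180],degrees=True).as_matrix()).as_rotvec(degrees=True)/30,3) if 0 else np.round(Rm[:2,2],4),
      'shift',np.round(Rm.T@(np.array(p)-gp)/.15,3),'az',round(np.degrees(np.arctan2(Rm[1,1],Rm[0,1])),2),'w',round(s['width'],4),'gf',round(s['grip_force'],1),'t',s['time'])
E
python3 -c "
from h import *
g([.4623,-.0122,.1]);g([.4623,-.0122,.045])"
```

```text
at [ 0.4551 -0.0787  0.3075] tilt [-0.0044  0.    ] shift [0.446 0.011 1.383] az -5.49 w 0.0869 gf 0.0 t 3.35
at [ 0.4551 -0.0787  0.3075] tilt [-0.0044  0.    ] shift [0.446 0.013 1.75 ] az -5.49 w 0.0869 gf 0.0 t 3.35
```

{"method": "play_rows", "body": {"series": [[0.25,0.005,0.2,0,0,0],[0.446,0.01,0.4,0,0,0],[0.446,0.01,0.7,0,0,0],[0.446,0.01,1,0,0,0],[0.446,0.01,1,0,0,0]]}}

```text
time: 3.85
ee_pos: [0.464, -0.0112, 0.3205]
eef_rot: [0.739, 0.673, -0.002, -0.001]
ft_force: [-0.5, -0.3, 0.2]
width: 0.0874
grip_force: 0.0
```

Run:
```python
from h import *
g([.4623,-.0122,.045])
C=cam('wrist'); im=vision.camera('wrist'); cv2.imwrite('pics/w1.png',im)
print(proj(C,(.4623,-.0122,.071)))
for n,z in [('vial',.071)]:
    for d in spotter.regions_of('wrist',n)[:2]:
        v,u=np.nonzero(d['pixels']); print(d['conf'],u.min(),u.max(),v.min(),v.max(),u.mean())
```

```text
at [ 0.4632 -0.0114  0.157 ] tilt [-0.005  -0.0014] shift [-0.004 -0.002  0.747] az -5.35 w 0.0874 gf 0.0 t 3.85
[320.47635055 254.62842585]
```

View pics/w1.png

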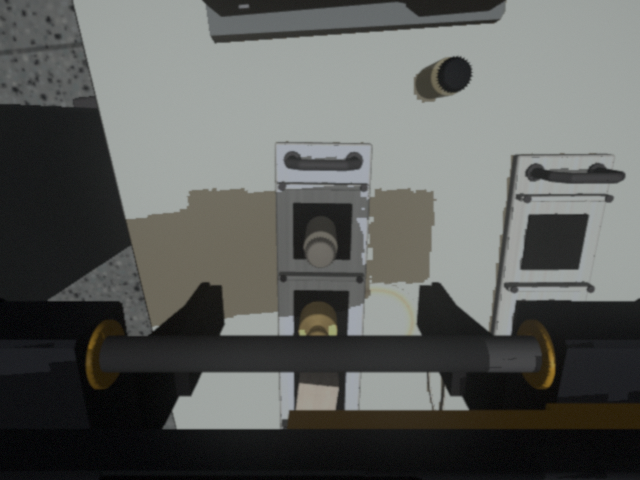

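The vial cap is at (321,249) and the prediction was (320,254), so it's about 3 mm further to +y. It's centred between the fingers, so I'll go down.

{"method": "play_rows", "body": {"series": [[0.01,0,0.3,0,0,0],[0.015,0,0.55,0,0,0],[0.015,0,0.745,0,0,0],[0.015,0,0.745,0,0,0]]}}

```text
time: 4.35
ee_pos: [0.4654, -0.01, 0.2107]
eef_rot: [0.74, 0.673, -0.0, -0.0]
ft_force: [-0.4, -0.5, -0.4]
width: 0.0869
grip_force: 0.0
```

{"method": "play_rows", "body": {"series": [[0,0,0,0,0,0],[0,0,0,0,0,0],[0,0,0,0,0,0],[0,0,0,0,0,0],[0,0,0,0,0,0]], "fingers": -1, "squeeze": 12}}

```text
time: 4.85
ee_pos: [0.4649, -0.0108, 0.2111]
eef_rot: [0.74, 0.672, 0.001, 0.0]
ft_force: [0.4, 0.1, -0.2]
width: 0.0552
grip_force: 0.0
```

{"method": "play_rows", "body": {"series": [[0,0,0,0,0,0],[0,0,0,0,0,0],[0,0,0,0,0,0],[0,0,0,0,0,0],[0,0,0,0,0,0]]}}

```text
time: 5.35
ee_pos: [0.4647, -0.0108, 0.2104]
eef_rot: [0.74, 0.672, -0.0, -0.0]
ft_force: [-0.2, -0.0, -0.9]
width: 0.0211
grip_force: 12.0
```

{"method": "play_rows", "body": {"series": [[0,0,0,0,0,0],[0,0,0,0,0,0],[0,0,0,0,0,0]]}}

```text
time: 5.65
ee_pos: [0.4647, -0.0108, 0.2105]
eef_rot: [0.74, 0.672, 0.0, -0.0]
ft_force: [-0.2, 0.3, -0.7]
width: 0.0214
grip_force: 12.0
```

```bash
python3 -c "
from h import *
g([.6187,-.2461,.16])"
```

```text
at [ 0.4647 -0.0108  0.047 ] tilt [-0.  0.] shift [-1.462  1.173 -0.754] az -5.53 w 0.0214 gf 12.0 t 5.65
```

{"method": "play_rows", "body": {"series": [[0,0,-0.3,0,0,0],[0,0.05,-0.6,0,0,0],[-0.1,0.25,-0.75,0,0,0],[-0.3,0.5,-0.75,0,0,0],[-0.5,0.75,-0.75,0,0,0]]}}

```text
time: 6.15
ee_pos: [0.5709, -0.0965, 0.3242]
eef_rot: [0.739, 0.673, 0.001, 0.001]
ft_force: [-0.1, 0.3, 0.4]
width: 0.0219
grip_force: 12.0
```

{"method": "play_rows", "body": {"series": [[-0.22,0.15,0,0,0,0],[-0.5,0.3,0,0,0,0],[-0.8,0.4,0,0,0,0],[-0.95,0.42,0,0,0,0],[-0.95,0.42,0,0,0,0]]}}

```text
time: 6.65
ee_pos: [0.6171, -0.249, 0.3226]
eef_rot: [0.742, 0.67, -0.001, 0.001]
ft_force: [-0.5, 0.4, -0.6]
width: 0.0216
grip_force: 12.0
```

Run:
```python
from h import *
g([.6187,-.2461,.048])
C=cam('wrist'); im=vision.camera('wrist'); cv2.imwrite('pics/w2.png',im)
print([proj(C,p) for p in [(.6187,-.2461,.013),(.6246,-.1761,.013),(.6305,-.106,.013)]])
g_=im.max(2); n,l,st,ce=cv2.connectedComponentsWithStats((g_<70).astype(np.uint8))
for i in range(1,n):
    if 300<st[i,4]<9000: print(st[i],ce[i],onplane(C,ce[i],.013))
```

```text
at [ 0.6169 -0.2494  0.1591] tilt [-0.0013 -0.0027] shift [0.025 0.01  0.74 ] az -5.89 w 0.0216 gf 12.0 t 6.65
[array([322.99681879, 222.6745058 ]), array([321.31170869, 125.25235957]), array([319.34177226,  12.11452186])]
[  17    0   69   44 2182] [56.18515124 24.10999083] [ 0.45906587 -0.09524724  0.013     ]
[104   0  34 243 600] [121.665      127.77166667] [ 0.48543177 -0.16343541  0.013     ]
[ 287    0   66   54 3476] [320.01524741  26.17548907] [ 0.63009292 -0.11417128  0.013     ]
[  50   86   53   65 2003] [ 82.28257614 118.7089366 ] [ 0.45967246 -0.15467212  0.013     ]
[ 291   96   62   64 3751] [321.72780592 127.5358571 ] [ 0.624733   -0.17765738  0.013     ]
[  49  188   67   56 3033] [ 84.86646884 213.88822948] [ 0.44280291 -0.22119672  0.013     ]
[ 294  196   59   57 3234] [323.52999382 223.97526283] [ 0.61899659 -0.2471439   0.013     ]
```

View pics/w2.png

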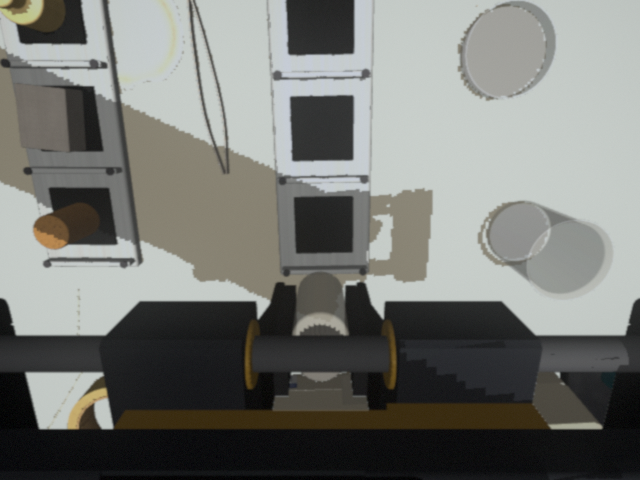

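The wrist picture shows the target pad at (323,224), which maps to (.619,-.247) and matches. The vial is held upright at (320,320). Lowering it now.

{"method": "play_rows", "body": {"series": [[0.01,0,0.3,0,0,0],[0.022,0.01,0.55,0,0,0],[0.022,0.012,0.68,0,0,0],[0.022,0.012,0.72,0,0,0],[0.022,0.012,0.738,0,0,0]]}}

```text
time: 7.2
ee_pos: [0.6208, -0.2401, 0.2122]
eef_rot: [0.74, 0.673, 0.0, -0.0]
ft_force: [0.1, 0.1, 0.7]
width: 0.0212
grip_force: 12.0
```

```bash
python3 -c "
from h import *
g([.6187,-.2465,.047]);print(status.read_state()['ft_force'])"
```

```text
at [ 0.6207 -0.24    0.0487] tilt [-0.0002  0.0006] shift [-0.045 -0.009  0.011] az -5.47 w 0.0212 gf 12.0 t 7.2
[0.08434333 0.11931872 0.74756856]
```

{"method": "play_rows", "body": {"series": [[-0.045,-0.009,0.005,0,0,0],[-0.045,-0.009,0.01,0,0,0],[-0.045,-0.009,0.01,0,0,0]]}}

```text
time: 7.5
ee_pos: [0.6186, -0.2483, 0.2119]
eef_rot: [0.741, 0.672, 0.0, 0.001]
ft_force: [-0.5, -0.8, -0.4]
width: 0.0216
grip_force: 12.0
```

{"method": "play_rows", "body": {"series": [[0,0,0,0,0,0],[0,0,0,0,0,0],[0,0,0,0,0,0],[0,0,0,0,0,0],[0,0,0,0,0,0]], "fingers": 0.3}}

```text
time: 8.0
ee_pos: [0.6185, -0.2477, 0.2108]
eef_rot: [0.74, 0.672, 0.0, -0.0]
ft_force: [0.1, -0.4, 0.5]
width: 0.0526
grip_force: 0.0
```

```bash
python3 -c "
from h import *
g([.453,-.083,.16]);print(status.read_state()['ft_force'])"
```

```text
at [ 0.6185 -0.2477  0.0473] tilt [0.0001 0.0001] shift [ 0.986 -1.204 -0.751] az -5.54 w 0.0526 gf 0.0 t 8.0
[ 0.10750617 -0.40620954  0.47003819]
```

{"method": "play_rows", "body": {"series": [[0,0,-0.15,0,0,0],[0,0,-0.45,0,0,0],[0,0,-0.72,0,0,0],[0.2,-0.25,-0.75,0,0,0],[0.4,-0.5,-0.75,0,0,0]]}}

```text
time: 8.5
ee_pos: [0.5493, -0.1812, 0.3248]
eef_rot: [0.741, 0.672, 0.001, 0.002]
ft_force: [0.5, 0.8, 0.5]
width: 0.0565
grip_force: 0.0
```

{"method": "play_rows", "body": {"series": [[0.2,-0.25,0,0,0,0],[0.4,-0.5,0,0,0,0],[0.57,-0.69,0,0,0,0],[0.57,-0.69,0,0,0,0],[0.57,-0.69,0,0,0,0]], "fingers": 0.8}}

```text
time: 9.0
ee_pos: [0.4548, -0.0853, 0.3238]
eef_rot: [0.74, 0.673, 0.001, -0.0]
ft_force: [0.8, -0.7, 0.4]
width: 0.0778
grip_force: 0.0
```

Run:
```python
from h import *
g([.453,-.083,.035])
C=cam('wrist'); im=vision.camera('wrist'); cv2.imwrite('pics/w3.png',im)
print([proj(C,p) for p in [(.4525,-.0838,.053)]])
vision.camera('top'); print([(d['point'],d['conf']) for d in spotter.boxes_of('top','vial')])
cv2.imwrite('pics/t1.png',vision.camera('top')[150:350,150:450])
```

```text
at [ 0.455  -0.085   0.1603] tilt [0.0015 0.0014] shift [ 0.011 -0.016  0.835] az -5.45 w 0.0778 gf 0.0 t 9.0
[array([316.80467441, 241.91649779])]
[([0.605, -0.2481, 0.0598], 0.76)]
```

View pics/w3.png

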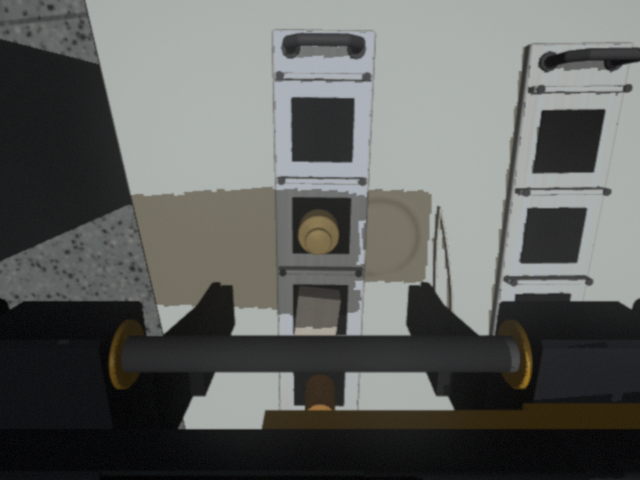

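The knob is at (318,238), about 2.5 mm towards +y of the prediction. Descending on the weight.

{"method": "play_rows", "body": {"series": [[0.01,-0.01,0.3,0,0,0],[0.02,-0.014,0.6,0,0,0],[0.02,-0.014,0.78,0,0,0],[0.02,-0.014,0.835,0,0,0],[0.02,-0.014,0.835,0,0,0]]}}

```text
time: 9.7
ee_pos: [0.4531, -0.0832, 0.1974]
eef_rot: [0.741, 0.672, -0.001, -0.0]
ft_force: [-0.5, -0.1, 0.8]
width: 0.0781
grip_force: 0.0
```

{"method": "play_rows", "body": {"series": [[0,0,0,0,0,0],[0,0,0,0,0,0],[0,0,0,0,0,0],[0,0,0,0,0,0],[0,0,0,0,0,0]], "fingers": -1, "squeeze": 25}}

```text
time: 10.2
ee_pos: [0.4532, -0.0824, 0.1984]
eef_rot: [0.74, 0.672, 0.0, 0.0]
ft_force: [-0.2, -0.0, -0.3]
width: 0.0461
grip_force: 0.0
```

{"method": "play_rows", "body": {"series": [[0,0,0,0,0,0],[0,0,0,0,0,0],[0,0,0,0,0,0],[0,0,0,0,0,0]]}}

```text
time: 10.6
ee_pos: [0.4531, -0.0825, 0.1981]
eef_rot: [0.74, 0.672, 0.0, 0.0]
ft_force: [0.1, 0.2, 1.2]
width: 0.0275
grip_force: 25.0
```

```bash
python3 -c "
from h import *
g([.6247,-.177,.16])"
```

```text
at [ 0.4532 -0.0824  0.0346] tilt [0.0002 0.0001] shift [-0.517  1.199 -0.836] az -5.53 w 0.0275 gf 25.0 t 10.6
```

View pics/t1.png

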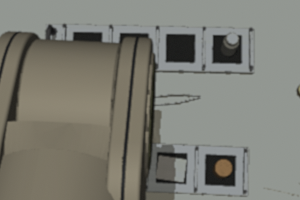

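The vial stands in the farthest bay, at crop (231,43). The weight is gripped, so I'll lift and carry it.

{"method": "play_rows", "body": {"series": [[0,0,-0.2,0,0,0],[0,0,-0.5,0,0,0],[0,0.1,-0.75,0,0,0],[-0.1,0.35,-0.83,0,0,0],[-0.2,0.6,-0.83,0,0,0]]}}

```text
time: 11.1
ee_pos: [0.5414, -0.1209, 0.3253]
eef_rot: [0.74, 0.673, 0.003, 0.001]
ft_force: [-0.1, 1.2, -1.0]
width: 0.0269
grip_force: 24.9
```

{"method": "play_rows", "body": {"series": [[-0.11,0.25,0,0,0,0],[-0.22,0.45,0,0,0,0],[-0.31,0.6,0,0,0,0],[-0.31,0.6,0,0,0,0],[-0.31,0.6,0,0,0,0]]}}

```text
time: 11.6
ee_pos: [0.6246, -0.1763, 0.3216]
eef_rot: [0.741, 0.672, -0.001, -0.001]
ft_force: [0.3, 0.7, -0.7]
width: 0.0278
grip_force: 24.9
```

```bash
python3 -c "
from h import *
g([.6247,-.177,.036])"
```

```text
at [ 0.6243 -0.1763  0.1581] tilt [-0.002  -0.0002] shift [-0.004  0.005  0.814] az -5.59 w 0.0278 gf 24.9 t 11.6
```

{"method": "play_rows", "body": {"series": [[0,0,0.3,0,0,0],[0,0,0.55,0,0,0],[0,0,0.73,0,0,0],[0,0,0.8,0,0,0],[0,0,0.81,0,0,0]]}}

```text
time: 12.1
ee_pos: [0.6243, -0.1752, 0.2003]
eef_rot: [0.74, 0.672, -0.0, -0.001]
ft_force: [-0.1, -0.2, -1.6]
width: 0.0275
grip_force: 24.9
```

{"method": "play_rows", "body": {"series": [[0,0,0,0,0,0],[0,0,0,0,0,0]]}}

```text
time: 12.3
ee_pos: [0.6254, -0.1761, 0.2029]
eef_rot: [0.74, 0.672, 0.001, 0.001]
ft_force: [0.8, 0.8, -1.1]
width: 0.0272
grip_force: 24.9
```

```bash
python3 -c "
from h import *
g([.6247,-.177,.035]);print(status.read_state()['ft_force'])"
```

```text
at [ 0.6258 -0.1762  0.0394] tilt [ 0.0026 -0.0002] shift [-0.006 -0.007  0.029] az -5.53 w 0.0272 gf 24.9 t 12.3
[ 0.76557825  0.82967888 -1.12895255]
```

{"method": "play_rows", "body": {"series": [[-0.005,-0.005,0.015,0,0,0],[-0.005,-0.005,0.026,0,0,0],[-0.005,-0.005,0.026,0,0,0],[-0.005,-0.005,0.026,0,0,0]]}}

```text
time: 12.7
ee_pos: [0.6242, -0.177, 0.1981]
eef_rot: [0.741, 0.672, 0.0, 0.0]
ft_force: [-2.8, 1.4, 5.5]
width: 0.0273
grip_force: 25.1
```

{"method": "play_rows", "body": {"series": [[0,0,0,0,0,0],[0,0,0,0,0,0],[0,0,0,0,0,0],[0,0,0,0,0,0],[0,0,0,0,0,0]], "fingers": 0.3}}

```text
time: 13.2
ee_pos: [0.624, -0.1767, 0.1971]
eef_rot: [0.74, 0.672, 0.0, -0.0]
ft_force: [0.3, -0.5, -0.7]
width: 0.0546
grip_force: 0.0
```

```bash
python3 -c "
from h import *
g([.445,-.152,.16]);print(status.read_state()['ft_force'])"
```

```text
at [ 0.624  -0.1766  0.0336] tilt [-0.      0.0001] shift [ 0.048 -1.204 -0.843] az -5.54 w 0.0546 gf 0.0 t 13.2
[ 0.27962014 -0.46931874 -0.65600901]
```

{"method": "play_rows", "body": {"series": [[0,0,-0.15,0,0,0],[0,0,-0.45,0,0,0],[0,0,-0.75,0,0,0],[0.01,-0.3,-0.84,0,0,0],[0.02,-0.6,-0.84,0,0,0]]}}

```text
time: 13.7
ee_pos: [0.5347, -0.1656, 0.3254]
eef_rot: [0.74, 0.672, 0.001, 0.002]
ft_force: [-0.7, 0.3, 0.8]
width: 0.0564
grip_force: 0.0
```

{"method": "play_rows", "body": {"series": [[0.01,-0.3,0,0,0,0.1],[0.02,-0.55,0,0,0,0.165],[0.03,-0.6,0,0,0,0.165],[0.03,-0.6,0,0,0,0.165],[0.03,-0.6,0,0,0,0.165]], "fingers": 0.8}}

```text
time: 14.2
ee_pos: [0.4466, -0.1516, 0.3236]
eef_rot: [0.768, 0.64, 0.001, 0.0]
ft_force: [0.8, 0.4, 0.2]
width: 0.0779
grip_force: 0.0
```

Run:
```python
from h import *
g([.445,-.152,.035])
C=cam('wrist'); im=vision.camera('wrist'); cv2.imwrite('pics/w4.png',im)
print([proj(C,p) for p in [(.445,-.152,.033)]])
```

```text
at [ 0.4468 -0.1517  0.1601] tilt [ 0.0015 -0.    ] shift [-0.005 -0.013  0.834] az -10.42 w 0.0779 gf 0.0 t 14.2
[array([318.14748034, 235.62070221])]
```

View pics/w4.png

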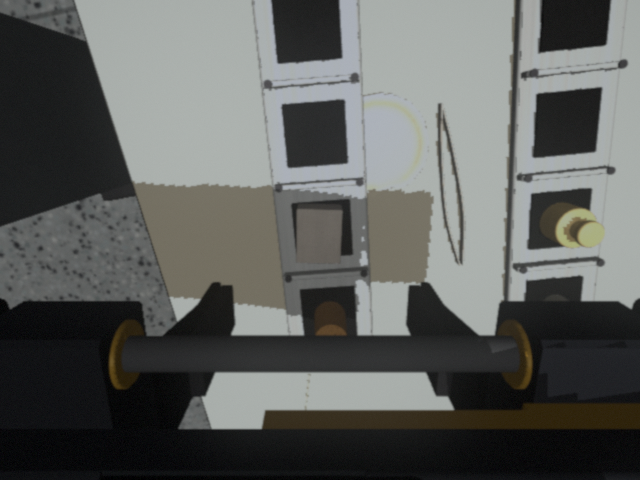

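The block's top spans about (302,207) to (338,264) and seems to lean some degrees from the tool axis. Let me measure that.

Run:
```python
from h import *
C=cam('wrist'); vision.camera('wrist')
for d in spotter.regions_of('wrist','block')[:1]:
    m=d['pixels'].astype(np.uint8); c=max(cv2.findContours(m,0,2)[0],key=cv2.contourArea)
    q=cv2.approxPolyDP(cv2.convexHull(c),4,True)[:,0]; print(d['conf'],q.tolist())
    P=np.array([onplane(C,x,.033) for x in q]); print(np.round(P[:,:2],4).tolist(),P.mean(0))
    W=np.array([onplane(C,x,.033)[:2] for x in c[:,0]],np.float32); print(cv2.minAreaRect(W*1000))
C=cam('top');im=cv2.imread('pics/top0.png'); m=(im.min(2)>150)
im=vision.camera('wrist')[190:280,280:360]; cv2.imwrite('pics/w5.png',cv2.resize(im,None,fx=7,fy=6.6,interpolation=cv2.INTER_CUBIC))
```

```text
0.72 [[300, 203], [341, 206], [340, 262], [298, 261]]
[[0.4369, -0.127], [0.4644, -0.1342], [0.4568, -0.1747], [0.4272, -0.1684]] [ 0.44633326 -0.15105509  0.033     ]
((446.1558837890625, -150.80335998535156), (44.72175216674805, 31.678163528442383), 78.57584381103516)
```

View pics/w5.png

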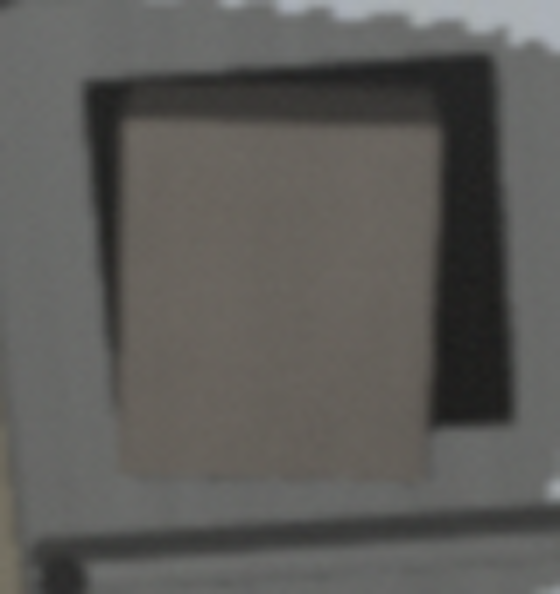

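The enlarged picture shows the block's sides parallel to the tool axis within about 1°, with its top centre at (320,235) as predicted. Descending.

{"method": "play_rows", "body": {"series": [[0,-0.01,0.3,0,0,0],[0,-0.01,0.6,0,0,0],[0,-0.01,0.78,0,0,0],[0,-0.01,0.835,0,0,0],[0,-0.01,0.835,0,0,0]]}}

```text
time: 14.9
ee_pos: [0.4442, -0.1519, 0.1973]
eef_rot: [0.769, 0.639, -0.001, -0.0]
ft_force: [1.8, 0.1, -0.5]
width: 0.0784
grip_force: 0.0
```

{"method": "play_rows", "body": {"series": [[0,0,0,0,0,0],[0,0,0,0,0,0],[0,0,0,0,0,0],[0,0,0,0,0,0],[0,0,0,0,0,0]], "fingers": -1, "squeeze": 30}}

```text
time: 15.4
ee_pos: [0.4443, -0.1515, 0.1983]
eef_rot: [0.769, 0.64, 0.0, 0.0]
ft_force: [-0.6, 0.0, 0.1]
width: 0.046
grip_force: 0.0
```

{"method": "play_rows", "body": {"series": [[0,0,0,0,0,0],[0,0,0,0,0,0],[0,0,0,0,0,0],[0,0,0,0,0,0]]}}

```text
time: 15.8
ee_pos: [0.4442, -0.1515, 0.198]
eef_rot: [0.769, 0.64, 0.0, 0.0]
ft_force: [0.3, 1.5, 2.6]
width: 0.0318
grip_force: 30.0
```

```bash
python3 -c "
from h import *
g([.6305,-.1065,.16])"
```

```text
at [ 0.4443 -0.1515  0.0345] tilt [0.0002 0.0001] shift [ 0.521  1.166 -0.837] az -10.48 w 0.0318 gf 30.0 t 15.8
```

{"method": "play_rows", "body": {"series": [[0,0,-0.2,0,0,0],[0,0,-0.5,0,0,0],[0,0.1,-0.75,0,0,0],[0.1,0.35,-0.83,0,0,0],[0.2,0.6,-0.83,0,0,0]]}}

```text
time: 16.3
ee_pos: [0.5397, -0.1384, 0.3252]
eef_rot: [0.769, 0.64, 0.003, 0.001]
ft_force: [0.1, -0.0, -0.4]
width: 0.0319
grip_force: 30.0
```

{"method": "play_rows", "body": {"series": [[0.11,0.25,0,0,0,-0.1],[0.22,0.45,0,0,0,-0.165],[0.32,0.57,0,0,0,-0.165],[0.32,0.57,0,0,0,-0.165],[0.32,0.57,0,0,0,-0.165]]}}

```text
time: 16.8
ee_pos: [0.6307, -0.1069, 0.3216]
eef_rot: [0.74, 0.672, -0.001, -0.0]
ft_force: [0.3, -0.6, -0.7]
width: 0.0315
grip_force: 30.0
```

```bash
python3 -c "
from h import *
g([.6305,-.1065,.0355])"
```

```text
at [ 0.6304 -0.107   0.1581] tilt [-0.0017 -0.0008] shift [0.004 0.002 0.817] az -5.53 w 0.0315 gf 30.0 t 16.8
```

{"method": "play_rows", "body": {"series": [[0,0,0.3,0,0,0],[0.004,0,0.55,0,0,0],[0.004,0,0.73,0,0,0],[0.004,0,0.8,0,0,0],[0.004,0,0.815,0,0,0]]}}

```text
time: 17.3
ee_pos: [0.6301, -0.1068, 0.1996]
eef_rot: [0.741, 0.672, -0.001, -0.001]
ft_force: [-0.4, -0.5, -2.0]
width: 0.0315
grip_force: 30.0
```

{"method": "play_rows", "body": {"series": [[0,0,0.005,0,0,0],[0,0,0.01,0,0,0],[0,0,0.015,0,0,0],[0,0,0.018,0,0,0],[0,0,0.018,0,0,0]]}}

```text
time: 17.8
ee_pos: [0.6312, -0.1062, 0.1981]
eef_rot: [0.74, 0.672, 0.0, 0.0]
ft_force: [-0.2, 0.2, 2.6]
width: 0.0314
grip_force: 30.0
```

```bash
python3 -c "
from h import *
g([.6305,-.1065,.0345]);print(status.read_state()['ft_force'])"
```

```text
at [ 0.6313 -0.1062  0.0346] tilt [0.001  0.0002] shift [-0.002 -0.005  0.001] az -5.53 w 0.0314 gf 30.0 t 17.8
[-0.21255775  0.24418354  2.59390078]
```

Contact is confirmed. I'll release and move to the cork.

{"method": "play_rows", "body": {"series": [[0,0,0,0,0,0],[0,0,0,0,0,0],[0,0,0,0,0,0],[0,0,0,0,0,0],[0,0,0,0,0,0]], "fingers": 0.4}}

```text
time: 18.3
ee_pos: [0.6309, -0.1062, 0.1974]
eef_rot: [0.74, 0.672, -0.0, -0.0]
ft_force: [-0.1, 0.1, -0.1]
width: 0.0589
grip_force: 0.0
```

{"method": "play_rows", "body": {"series": [[0,0,-0.15,0,0,0],[0,0,-0.45,0,0,0],[0,0,-0.75,0,0,0],[-0.1,-0.3,-0.84,0,0,0],[-0.3,-0.5,-0.84,0,0,0]]}}

```text
time: 18.8
ee_pos: [0.5517, -0.1429, 0.3255]
eef_rot: [0.739, 0.673, 0.002, 0.001]
ft_force: [0.6, -1.8, 0.8]
width: 0.061
grip_force: 0.0
```

```bash
python3 -c "
from h import *
g([.4415,-.222,.16])"
```

```text
at [ 0.5523 -0.1428  0.162 ] tilt [0.0035 0.0006] shift [-0.595 -0.686  0.01 ] az -5.35 w 0.061 gf 0.0 t 18.8
```

{"method": "play_rows", "body": {"series": [[-0.2,-0.25,0,0,0,0],[-0.4,-0.5,0,0,0,0],[-0.59,-0.68,0,0,0,0],[-0.59,-0.68,0,0,0,0],[-0.59,-0.68,0,0,0,0]], "fingers": 0.8}}

```text
time: 19.3
ee_pos: [0.4416, -0.2224, 0.3237]
eef_rot: [0.741, 0.672, 0.001, 0.0]
ft_force: [0.2, 0.8, 0.2]
width: 0.0778
grip_force: 0.0
```

Run:
```python
from h import *
g([.4415,-.222,.037])
C=cam('wrist'); im=vision.camera('wrist'); cv2.imwrite('pics/w6.png',im)
print([proj(C,p) for p in [(.4413,-.2225,.051)]])
```

```text
at [ 0.4418 -0.2222  0.1602] tilt [0.0014 0.0011] shift [ 0.    -0.003  0.822] az -5.62 w 0.0778 gf 0.0 t 19.3
[array([320.02195972, 242.90258581])]
```

View pics/w6.png

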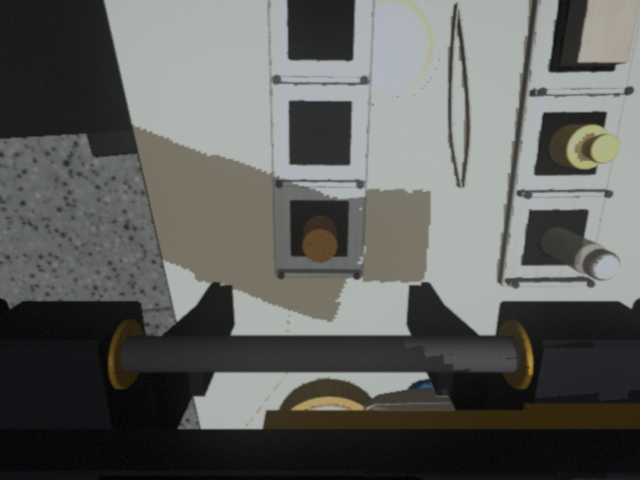

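The cork top is at (320,243), exactly as predicted. The vial, weight and block stand in the empty rack at the right. Descending on the cork.

{"method": "play_rows", "body": {"series": [[0,0,0.3,0,0,0],[0,0,0.6,0,0,0],[0,0,0.78,0,0,0],[0,0,0.82,0,0,0],[0,0,0.82,0,0,0]]}}

```text
time: 19.85
ee_pos: [0.4424, -0.2216, 0.2]
eef_rot: [0.74, 0.672, -0.001, -0.0]
ft_force: [0.3, -0.2, 0.1]
width: 0.0786
grip_force: 0.0
```

{"method": "play_rows", "body": {"series": [[0,0,0,0,0,0],[0,0,0,0,0,0],[0,0,0,0,0,0],[0,0,0,0,0,0],[0,0,0,0,0,0]], "fingers": -1, "squeeze": 12}}

```text
time: 20.35
ee_pos: [0.442, -0.222, 0.2008]
eef_rot: [0.74, 0.672, 0.0, 0.0]
ft_force: [-0.2, -0.5, 0.4]
width: 0.0464
grip_force: 0.0
```

{"method": "play_rows", "body": {"series": [[0,0,0,0,0,0],[0,0,0,0,0,0],[0,0,0,0,0,0],[0,0,0,0,0,0],[0,0,0,0,0,0]]}}

```text
time: 20.85
ee_pos: [0.4419, -0.222, 0.2004]
eef_rot: [0.74, 0.672, 0.0, -0.0]
ft_force: [-0.5, -0.5, 0.7]
width: 0.0248
grip_force: 12.0
```

```bash
python3 -c "
from h import *
g([.637,-.0372,.16])"
```

```text
at [ 0.4419 -0.222   0.0369] tilt [-0.      0.0001] shift [ 1.352  1.176 -0.82 ] az -5.54 w 0.0248 gf 12.0 t 20.85
```

{"method": "play_rows", "body": {"series": [[0,0,-0.25,0,0,0],[0,0,-0.55,0,0,0],[0.1,0.1,-0.8,0,0,0],[0.3,0.3,-0.82,0,0,0],[0.5,0.5,-0.82,0,0,0]]}}

```text
time: 21.35
ee_pos: [0.525, -0.154, 0.3254]
eef_rot: [0.741, 0.672, 0.002, 0.001]
ft_force: [-0.1, -0.2, -0.2]
width: 0.0245
grip_force: 12.0
```

{"method": "play_rows", "body": {"series": [[0.23,0.19,0,0,0,0],[0.46,0.38,0,0,0,0],[0.69,0.57,0,0,0,0],[0.85,0.675,0,0,0,0],[0.85,0.675,0,0,0,0]]}}

```text
time: 21.85
ee_pos: [0.6388, -0.0325, 0.3223]
eef_rot: [0.738, 0.675, -0.0, -0.0]
ft_force: [-0.8, 0.1, -0.9]
width: 0.0246
grip_force: 12.0
```

```bash
python3 -c "
from h import *
g([.637,-.0372,.0372])"
```

```text
at [ 0.6387 -0.0324  0.1588] tilt [-0.0006  0.0007] shift [-0.034 -0.008  0.81 ] az -5.16 w 0.0246 gf 12.0 t 21.85
```

{"method": "play_rows", "body": {"series": [[0,0,0.3,0,0,0],[0,0,0.55,0,0,0],[0,0,0.73,0,0,0],[0,0,0.78,0,0,0],[0,0,0.8,0,0,0]]}}

```text
time: 22.35
ee_pos: [0.6366, -0.0381, 0.2032]
eef_rot: [0.741, 0.672, -0.0, -0.0]
ft_force: [0.6, -0.0, -0.1]
width: 0.0241
grip_force: 12.0
```

{"method": "play_rows", "body": {"series": [[0,0,0,0,0,0],[0,0,0.005,0,0,0],[0,0,0.005,0,0,0],[0,0,0.005,0,0,0]]}}

```text
time: 22.75
ee_pos: [0.6371, -0.0375, 0.2035]
eef_rot: [0.74, 0.672, 0.001, 0.0]
ft_force: [-0.2, 0.3, -0.2]
width: 0.0243
grip_force: 12.0
```

```bash
python3 -c "
from h import *
g([.637,-.0372,.0372]);print(status.read_state()['ft_force'])"
```

```text
at [ 0.6373 -0.0374  0.04  ] tilt [0.0012 0.0003] shift [ 0.001 -0.002  0.019] az -5.53 w 0.0243 gf 12.0 t 22.75
[-0.18165899  0.25676367 -0.2389849 ]
```

{"method": "play_rows", "body": {"series": [[0,0,0.01,0,0,0],[0,0,0.019,0,0,0],[0,0,0.019,0,0,0],[0,0,0.019,0,0,0]]}}

```text
time: 23.15
ee_pos: [0.637, -0.0374, 0.2003]
eef_rot: [0.74, 0.672, 0.0, -0.0]
ft_force: [-0.9, 1.2, 5.3]
width: 0.0246
grip_force: 12.0
```

{"method": "play_rows", "body": {"series": [[0,0,0,0,0,0],[0,0,0,0,0,0],[0,0,0,0,0,0],[0,0,0,0,0,0],[0,0,0,0,0,0]], "fingers": 0.3}}

```text
time: 23.65
ee_pos: [0.6368, -0.0374, 0.1997]
eef_rot: [0.74, 0.672, -0.0, -0.0]
ft_force: [-0.8, 0.5, -0.2]
width: 0.0539
grip_force: 0.0
```

{"method": "play_rows", "body": {"series": [[0,0,-0.15,0,0,0],[0,0,-0.45,0,0,0],[0,0,-0.75,0,0,0],[0,-0.2,-0.95,0,0,0],[0,-0.5,-1,0,0,0]]}}

```text
time: 24.15
ee_pos: [0.5632, -0.0309, 0.3531]
eef_rot: [0.741, 0.672, 0.002, 0.002]
ft_force: [-0.4, -0.4, 1.8]
width: 0.0565
grip_force: 0.0
```

{"method": "play_rows", "body": {"series": [[0,-0.3,-0.1,0,0,0],[0,-0.6,-0.2,0,0,0],[0,-0.9,-0.3,0,0,0],[0,-1,-0.3,0,0,0],[0,-1,-0.3,0,0,0]]}}

```text
time: 24.65
ee_pos: [0.4105, -0.0162, 0.3958]
eef_rot: [0.74, 0.673, 0.003, -0.001]
ft_force: [0.3, 0.4, -0.1]
width: 0.0565
grip_force: 0.0
```

Run:
```python
from h import *
g([.45,-.04,.3])
for c in ['top','scene']: cv2.imwrite(f'pics/{c}9.png',vision.camera(c))
a=cv2.imread('pics/top9.png')[150:350,150:450]; b=cv2.imread('pics/scene9.png')[170:320,250:475]
cv2.imwrite('pics/end.png',np.vstack([cv2.resize(a,(440,294)),cv2.resize(b,(440,294))]))
```

```text
at [ 0.4108 -0.0153  0.2323] tilt [0.002  0.0054] shift [-0.137  0.276 -0.452] az -5.46 w 0.0565 gf 0.0 t 24.65
```

View pics/end.png

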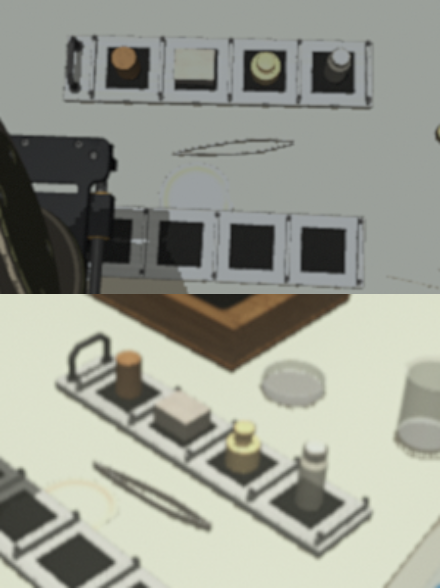

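The end picture shows all four upright on their pads. From the handle the order is cork, block, weight, vial, which is the reverse of the start. I'll do a quick numeric check before handing in.

Run:
```python
from h import *
C=cam('top')
for n,uv,z,t in [('vial',(341,57),.071,(.6187,-.2465)),('wbody',(265,67),.04,(.6246,-.1765)),('block',(195,65),.033,(.6305,-.1063)),('cork',(124,57),.051,(.637,-.037))]:
    p=onplane(C,(150+uv[0]*300/440,150+uv[1]*200/294),z); print(n,np.round((p[:2]-t)*1000,1))
```

```text
vial [-1.1 -1.4]
wbody [-3.8  0.3]
block [-1.3 -0.7]
cork [-0.5 -1.7]
```

```bash
python3 -c "
from bench import job
print(job.close_job())"
```

```text
the job is handed in; nothing more can be done
None
```

The job is handed in at about 25 s on the robot's clock: all four pieces stand upright in the empty rack in reverse order (cork, block, weight, vial from the handle), each within about 4 mm of its pad centre by my camera check; the judge's verdict was not shown.

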